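# Start the demonstration bench with its key switch and put the key away

## Robot

A 6-joint arm with a two-finger parallel gripper is mounted at the origin on the work surface. World frame = base frame: x ahead of the robot, y to its left, z up, the work surface at z = 0. Lengths are in m, angles in rad, forces in N, time in s.
With the tool pointing down it reaches from about 0.275 to 0.85 m from the base axis. Payload 19 kg.
Tool frame: the origin (TCP) lies on the centre line of the jaws, within the pads' length; the fingertips stand 19 mm ahead of it and the grasp point (between the pads) is the TCP (env.tips_ahead is the distance from the TCP to the fingertips, in m); z points along the fingers, y is the line along which they close (so a half turn about z gives the same grasp; the last joint's range is limited). The gripper opens to 85 mm and grips with 20 to 120 N. Pads are 22 mm wide; open, the fingers measure 114 mm over their backs; the gripper's body (76 mm by 85 mm) begins 54 mm behind the grasp point. The pads swing forward as they close: fully open they stand 13 mm farther back than shut.
Start: joints at [1.121, 0.15, 1.437, -0, 1.554, -0.134], TCP at [0.179, 0.547, 0.25] pointing down, gripper open.
Joint ranges: [-2.8, 2.8], [-0.68, 2.1], [0.12, 2.68], [-1.39, 4.53], [0.16, 2.79], [-2.81, 2.81]. Speed limits (rad/s): [1.89, 1.89, 2.22, 3.01, 3.01, 3.01].

## Interface

Orientations are given as [roll, pitch, yaw] about the fixed x, y, z axes, in that order (R = Rz(yaw) Ry(pitch) Rx(roll)).
In Python, from bench import env gives the robot as it stands.
- The arm moves only by the tool play_rows, never from a script. Its arguments are lists of equal length, an entry for each row: "xyz": the shift along the tool's x, y, z in mm, a list of three; "twist": the turn, a rotation vector about the tool's x, y, z in rad, a list of three. A call has exactly 5 rows; each row shifts and turns the commanded pose from where the row before left it, along the tool's axes as they then stand; what a row does not reach is not made up. A row lasts 1/10 s, in which the tool goes at most 50 mm and 8.59 degrees, less where a joint would pass 70% of its speed; a pose out of reach is approached as far as the arm can. A call with a gripper value outside its range is refused whole. "fingers" is the opening, from -1 (shut) to 1 (fully open), set as the call begins (left out, the last holds). The fingers move at their own pace and stop on an object; the grip force is fixed at half the most. Time passes only in rows, so rows that do not move let the fingers close, or fill a call up. It gives the time, the measured TCP pose, the force, the opening and the grip force at its end, in the units of the state.
- env.state(): the state, without advancing time (a new reading comes with each control period).
- env.get_image(name): name is "scene" or "side" or "wrist"; returns (picture, depth): 420x560x3 uint8, red, green, blue; 420x560 float32, m along the optical axis (not along the pixel's ray), 0 where there is no reading.
- env.camera_model(name): a dict with "vertical_fov" (degrees; the focal length in pixels is half the picture's height over the tangent of half this angle, whatever the lens; pixels are square), "cx", "cy" (the principal point, pixels), "origin" and "attitude" of the camera in the world. Camera axes: x right, y up, looking along -z (the intrinsics and any distortion apply to the point x, -y, -z); pixel columns grow to the right and rows downward; lengths in m; the calibration is good to about 2 mm. The wrist camera is an equidistant fisheye: a pixel r from the principal point sees the ray r / f radians off the axis. A picture is of the moment at which its call begins: read the wrist's pose just before it. camera_model takes no time and is no camera call; for the wrist camera it gives the pose at the moment of the call.
- env.finish_job(): hands the job in; it is judged then, once.
Trained networks look in the newest picture that a camera, given by its name, has taken for a name from the list of things; names that differ only in an ending like _2 or _b are one class to them, and where a whole thing is asked for, a point or a joint stands for the part that bears it (a point fixed in the world has none). Each returns a list of dicts, best first, with "confidence" (0 to 1); they miss things now and then, are a little off and sometimes report something else, mostly with a low value. They report only what shows in the picture. A call takes as long as a camera call. They do not tell look-alikes from the thing itself.
- env.search_frame(camera, thing): "point" ([x, y, z] in m, in world coordinates, good to about 4 mm: the middle of the surface that is visible of it).
- env.mark_of(camera, thing): "point" ([x, y, z] in m, in world coordinates, good to about 4 mm: a listed point, or the origin of a listed thing).
The state is a dict: "time": time; "joints": joint angles; "qvel": joint speeds; "joint_efforts": joint torques, N m; "eef_pos": TCP position; "orientation": TCP orientation; "force": force on the tool from outside, world axes, zero at the start; "wrist_torque": the same for the moment, N m; "gripper_width": finger opening in m; "grip_force": force on a finger pad.
Only numpy, scipy, OpenCV 4.12 (cv2) and the standard library are available. Lean on these libraries where they do the work, as an engineer would, in place of code of your own. Each camera call takes 0.05 s, during which the arm holds its last target. There are 200 camera calls.

## Task

Start the school bench with the square key switch, the one holding the key with the flat oblong black head: turn its key a quarter turn clockwise (seen from above) up to the stop, then turn it back to where it was, the only position in which it comes out. Then draw the key straight up out of the switch, put it into the empty square plywood box and let go.

Things in the scene. Friction and masses are not known exactly. Their poses are not given: they have to be found in the camera images.
- key_head (a point): Centre of the head of the key that stands loose and upright in the square switch: the place to grip. Head: black plastic plate 36 mm wide (its x), 10 thick (its y), 36 high (its z, up while it stands in the lock). Grip across the thickness, along y. Below it a round steel stem (8 thick, 24 long), then a flat steel blade 26 wide (x), 6 thick (y), 24 high; 84 long in all, about 45 g.
- key_tip (a point): Middle of the key's lower end, 66 mm below the head's centre along the key's -z; same axes as the head.
- lock_face (a point): Centre of the keyhole in the top of the square key switch, a fixed grey box 100 x 100 x 44 mm with aluminium cover; 44 mm above the table. x runs along the keyhole slot (33 x 10.5 mm), z up. At the start the key stands here, its x along the slot, head centre 32 mm above. Its blade is caught under the 8 mm cover unless its x is within 10 degrees of the slot; lifted 40 mm it is clear.
- switch (a joint): Turn of the square switch's barrel under the cover, rad: 0 at the start, grows clockwise seen from above, stop at 1.57 (quarter turn). The key turns it with up to 6 degrees of play each way; light friction (0.03 N m), no spring, it stays where it is left. (The round switch with a short round-headed brass key is not part of the job.)
- keybox_in (a point): Centre of the inner floor (6 mm above the table) of the fixed, empty, open plywood box for keys: outside 120 x 120 x 50 mm, walls 6 mm thick, inside 108 x 108 and 44 deep; z up, x and y along its walls.
Things that resemble listed ones, but are neither listed nor needed, are in the scene too. What is shaped like the part that bears key_head but blue is not meant.

How it is judged:
On the way, in this order (a step that is already met when the one before it is completed fails the run):
1. the key has turned the switch clockwise to its stop (over 1.3 rad) (value of joint switch above 1.3 rad), for 0.1 s.
2. the switch is turned back to its start (under 0.25 rad) with the key still in it (value of joint switch below 0.25 rad and distance between key_head and lock_face below 0.05 m and horizontal distance between key_head and lock_face below 0.015 m), for 0.1 s.
At the end, for the whole second after the job is handed in: The key lies or leans inside the plywood box: its tip within the inner walls (56 mm of the centre along either wall), its head within 75 mm of the centre along either wall and both less than 80 mm above the inner floor; the switch is back within 0.25 rad of its start (x of key_tip in the frame of keybox_in between -0.056 and 0.056 m and y of key_tip in the frame of keybox_in between -0.056 and 0.056 m and x of key_head in the frame of keybox_in between -0.075 and 0.075 m and y of key_head in the frame of keybox_in between -0.075 and 0.075 m and z of each of key_tip, key_head in the frame of keybox_in below 0.08 m and value of joint switch below 0.25 rad); the robot touches nothing.
It also fails if it takes over 56 s, if anything falls off the work surface, if the arm or the gripper's body presses on something with over 40 N, if the wrist force passes 120 N, or if a joint passes its speed limit or range.

## Working session

There is one attempt and no reset: what is moved stays moved. The work goes in short steps, Python scripts to look and compute and a tool call to move; the robot and the scene stay as the last step left them, time stands still between calls to the robot, and variables do not carry over. Pictures are saved under pics/ and viewed, at most 10 in all, crops included, and the job is handed in when it is done.

Besides the shell and the picture viewer there is one more tool, called after "Call:" by a JSON object that holds its "method" and its "body". play_rows: Moves the arm, as the interface text tells. Its arguments: {"type":"object","properties":{"xyz":{"type":"array"},"twist":{"type":"array"},"fingers":{"type":"number"}},"required":["xyz","twist"]}

```bash
mkdir -p pics; cat > h.py <<'E'
from bench import env
import numpy as np, cv2
from scipy.spatial.transform import Rotation as R
def cam(n):
    m=env.camera_model(n); A=np.array(m["attitude"],float)
    if A.shape!=(3,3): A=(R.from_euler('xyz',A) if A.size==3 else R.from_quat(A)).as_matrix()
    return m,A,210/np.tan(np.radians(m["vertical_fov"])/2)
def cloud(n,dep):
    m,A,f=cam(n); v,u=np.mgrid[0:420,0:560]
    p=np.stack([(u-m["cx"])/f*dep,-(v-m["cy"])/f*dep,-dep],-1)
    return p@A.T+np.array(m["origin"])
E
python3 - <<'E'
from h import *
for n in("scene","side","wrist"):
    print(n,env.camera_model(n))
im={}
for n in("scene","side"):
    p,d=env.get_image(n); im[n]=p; np.savez(f"{n}.npz",p=p,d=d)
    cv2.imwrite(f"pics/{n}.png",p[...,::-1])
    for t in("key_head","lock_face","keybox_in","key_tip"):
        print(n,t,[(np.round(r["point"],3).tolist(),round(r["confidence"],2)) for r in env.mark_of(n,t)])
print(env.state())
E
```

```text
scene {'vertical_fov': 54.06078997018808, 'cx': 278.4135120588775, 'cy': 207.00650132040462, 'origin': array([ 1.11502859, -0.1795273 ,  0.58540932]), 'attitude': array([ 0.88836618, -0.01885035,  1.29523153])}
side {'vertical_fov': 50.69123053848874, 'cx': 273.96420386232944, 'cy': 208.50853658684517, 'origin': array([ 0.35933534, -0.6382013 ,  0.6902396 ]), 'attitude': array([ 0.83529493,  0.00641972, -0.2588904 ])}
wrist {'vertical_fov': 65.70646984690485, 'cx': 280.4562144234425, 'cy': 201.86475503743682, 'origin': array([0.10448457, 0.57002025, 0.37228612]), 'attitude': array([-0.30785666,  0.00148361,  1.25464834])}
scene key_head [([0.591, 0.285, 0.076], 0.84), ([0.475, 0.34, 0.062], 0.56)]
scene lock_face []
scene keybox_in [([0.506, -0.288, 0.009], 0.68)]
scene key_tip [([0.471, 0.343, -0.005], 0.89), ([0.589, 0.283, 0.077], 0.73), ([0.59, 0.285, 0.008], 0.56)]
side key_head [([0.472, 0.341, 0.067], 0.75), ([0.589, 0.288, 0.077], 0.67)]
side lock_face [([0.59, 0.289, 0.045], 0.68)]
side keybox_in [([0.502, -0.29, 0.006], 0.94)]
side key_tip [([0.591, 0.287, 0.01], 0.55), ([0.472, 0.339, 0.004], 0.44)]
{'time': 0.5, 'joints': array([ 1.12100735e+00,  1.50495740e-01,  1.43740329e+00,  1.48478775e-05,
        1.55378988e+00, -1.34004793e-01]), 'qvel': array([-6.55778106e-05, -5.55321964e-04, -4.02337709e-03, -6.36005786e-04,
       -6.57558524e-04,  9.31816910e-04]), 'joint_efforts': array([-2.61274552e-03, -7.12307453e+01, -5.70745289e+01, -2.38873436e-04,
        1.69017268e-03,  6.14021815e-05]), 'eef_pos': array([0.17857875, 0.54653863, 0.25026735]), 'orientation': array([-3.14149924e+00, -2.75727306e-05,  2.82580821e+00]), 'force': array([-0.16637799, -0.05292376, -0.16758806]), 'wrist_torque': array([-0.03938686, -0.02869182,  0.02805086]), 'grip_force': 0.0, 'gripper_width': 0.08531841089066174}
```

View pics/scene.png

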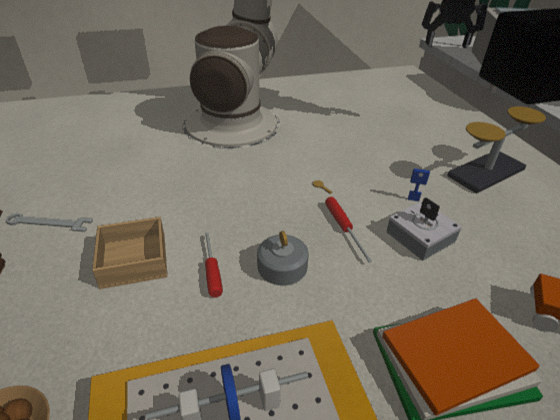

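View pics/side.png

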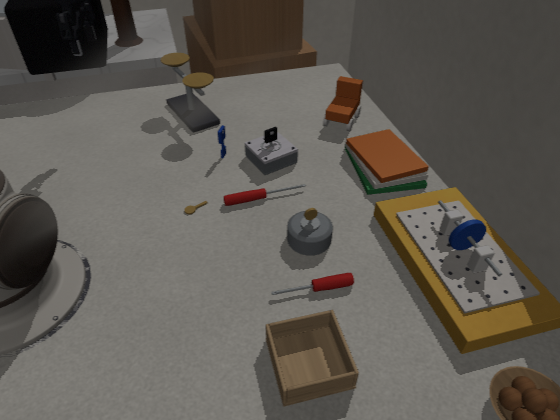

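Scene view: the possible keys are the black oblong head at (429,209) in the square grey switch, the blue look-alike at (419,178) and the round-headed brass key at (283,238) in the round switch. I choose the black one. The plywood box is at (130,250). In the side view the key is at (270,134), the blue one at (222,133) and the box at (310,355).

```bash
python3 - <<'E'
from h import *
c=[]
for n,(u,v) in(("scene",(427,222)),("side",(270,145))):
    z=np.load(n+".npz");p=z["p"];d=z["d"];P=cloud(n,d)
    c.append(cv2.resize(p[v-40:v+40,u-45:u+45],None,fx=4.4,fy=4.4,interpolation=cv2.INTER_CUBIC))
    near=(np.hypot(P[...,0]-.59,P[...,1]-.286)<.035)&(d>0)
    h=near&(p.max(-1)<60)&(P[...,2]>.056)&(P[...,2]<.105)
    Q=P[h]; print(n,"head",len(Q),Q.mean(0).round(4),Q.min(0).round(3),Q.max(0).round(3))
    w,V=np.linalg.eigh(np.cov(Q[:,:2].T)); print(np.sqrt(w)*1e3,"long axis deg",np.degrees(np.arctan2(V[1,1],V[0,1])))
    w,V=np.linalg.eigh(np.cov(Q.T)); print("plane normal",V[:,0].round(3))
    # switch top
    t=(np.hypot(P[...,0]-.59,P[...,1]-.286)<.085)&(abs(P[...,2]-.044)<.006)&(d>0)
    r=cv2.minAreaRect((P[t][:,:2]*1000).astype(np.float32)); print("switch top",r)
    k=(abs(P[...,0]-.504)<.09)&(abs(P[...,1]+.289)<.09)&(P[...,2]>.044)&(P[...,2]<.06)&(d>0)
    print("box rim",cv2.minAreaRect((P[k][:,:2]*1000).astype(np.float32)))
cv2.imwrite("pics/crop.png",np.hstack(c)[...,::-1])
E
```

```text
scene head 255 [0.5964 0.2848 0.0778] [0.576 0.277 0.058] [0.612 0.296 0.094]
[ 2.10853678 10.72455115] long axis deg -161.3839684621586
plane normal [-0.318  0.945 -0.076]
switch top ((593.5835571289062, 287.16229248046875), (101.66097259521484, 103.06550598144531), 17.83353042602539)
box rim ((509.6974792480469, -287.736328125), (120.464111328125, 123.20576477050781), 89.11544036865234)
side head 159 [0.5901 0.2842 0.0798] [0.573 0.277 0.056] [0.607 0.295 0.098]
[ 2.08390313 10.18860849] long axis deg -162.303100594432
plane normal [ 0.304 -0.953  0.016]
switch top ((589.97705078125, 287.58160400390625), (102.76268768310547, 104.84244537353516), 17.640575408935547)
box rim ((506.2840881347656, -287.0462646484375), (122.5373306274414, 120.47631072998047), 89.05276489257812)
```

View pics/crop.png

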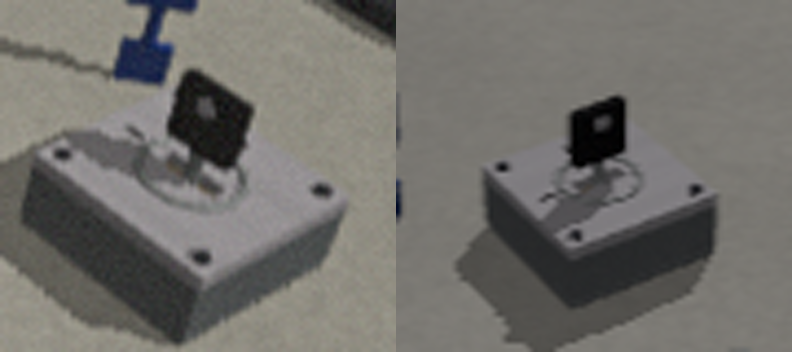

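The crop confirms it: a flat oblong black head standing in the square aluminium-covered switch. The blue one behind it is only a look-alike. Key at about (0.592, 0.287), its x at 18°; box at about (0.507, -0.288). Planned tool yaw is -2.83 (last joint about -1.43, leaving room for the clockwise turn).

Call:
{"method": "play_rows", "body": {"xyz": [[-40, -10, -25], [-40, -10, -25], [-44, -11, 0], [-44, -11, 0], [-44, -11, 0]], "twist": [[0, 0, 0], [0, 0, 0], [0, 0, 0], [0, 0, 0], [0, 0, 0]], "fingers": 1}}

```text
time: 1.0
eef_pos: [0.3649, 0.4291, 0.3006]
orientation: [3.141, 0.0, 2.826]
force: [0.5, 1.5, -1.3]
gripper_width: 0.0851
grip_force: 0.0
```

Call:
{"method": "play_rows", "body": {"xyz": [[-44, -11, 0], [-44, -11, 0], [-44, -11, 0], [-44, -11, 0], [-44, -11, 0]], "twist": [[0, 0, 0], [0, 0, 0], [0, 0, 0], [0, 0, 0], [0, 0, 0]]}}

```text
time: 1.5
eef_pos: [0.5571, 0.3084, 0.3004]
orientation: [3.142, 0.0, 2.826]
force: [0.2, 0.9, 0.5]
gripper_width: 0.0853
grip_force: 0.0
```

Call:
{"method": "play_rows", "body": {"xyz": [[0, 0, 0], [0, 0, 0], [0, 0, 0], [0, 0, 0], [0, 0, 0]], "twist": [[0, 0, -0.126], [0, 0, -0.126], [0, 0, -0.126], [0, 0, -0.126], [0, 0, -0.126]]}}

```text
time: 2.0
eef_pos: [0.5557, 0.3097, 0.3002]
orientation: [-3.142, -0.0, -2.822]
force: [0.8, -0.4, -0.4]
gripper_width: 0.0857
grip_force: 0.0
```

Call:
{"method": "play_rows", "body": {"xyz": [[0, 0, 0], [0, 0, 0], [0, 0, 0], [0, 0, 0], [0, 0, 0]], "twist": [[0, 0, 0], [0, 0, 0], [0, 0, 0], [0, 0, 0], [0, 0, 0]]}}

```text
time: 2.5
eef_pos: [0.5557, 0.3097, 0.3003]
orientation: [-3.142, -0.0, -2.828]
force: [-0.4, -0.3, 0.3]
gripper_width: 0.0855
grip_force: 0.0
```

```bash
cat >> h.py <<'E'
def wcloud(dep,m,A,f):
    v,u=np.mgrid[0:420,0:560]; x=u-m["cx"];y=v-m["cy"]; r=np.hypot(x,y)+1e-9; t=r/f
    k=np.tan(t)/r
    p=np.stack([x*k*dep,-y*k*dep,-dep],-1)
    return p@A.T+np.array(m["origin"])
def wrist():
    m,A,f=cam("wrist"); p,d=env.get_image("wrist"); return p,d,wcloud(d,m,A,f)
E
python3 - <<'E'
from h import *
p,d,P=wrist(); cv2.imwrite("pics/w1.png",p[...,::-1])
near=(np.hypot(P[...,0]-.592,P[...,1]-.287)<.035)&(d>0)
h=near&(p.max(-1)<70)&(P[...,2]>.06)&(P[...,2]<.105)
Q=P[h]; print(len(Q))
r=cv2.minAreaRect((Q[:,:2]*1000).astype(np.float32)); print("head",r,Q[:,2].min(),Q[:,2].max())
t=(np.hypot(P[...,0]-.59,P[...,1]-.286)<.085)&(abs(P[...,2]-.044)<.006)&(d>0)
print("switch top",cv2.minAreaRect((P[t][:,:2]*1000).astype(np.float32)),np.median(P[t][:,2]))
for t in("key_head","lock_face"): print(t,[(np.round(r["point"],3).tolist(),round(r["confidence"],2)) for r in env.mark_of("wrist",t)])
E
```

```text
336
head ((588.2374267578125, 287.9309387207031), (33.47447967529297, 9.343844413757324), 16.262310028076172) 0.06024334085630695 0.0945713637475703
switch top ((589.6829223632812, 287.44195556640625), (100.43601989746094, 100.02452087402344), 17.98741912841797) 0.043000618567444415
key_head [([0.593, 0.288, 0.076], 0.97), ([0.475, 0.34, 0.067], 0.76)]
lock_face [([0.591, 0.283, 0.076], 0.74), ([0.592, 0.291, 0.045], 0.66)]
```

View pics/w1.png

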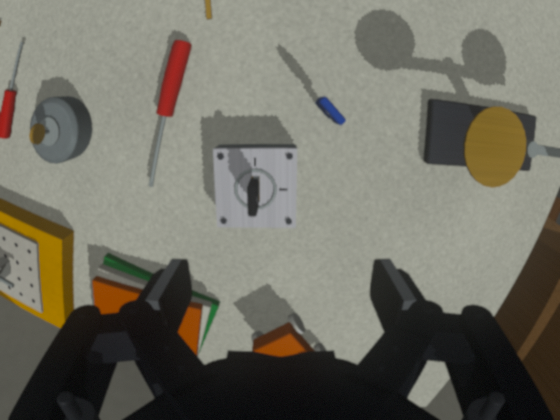

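The wrist view shows the switch at (255,187) with the black head upright in its slot. The blue key lies well off at (330,110). The yaw already matches, so I shift, then descend.

Call:
{"method": "play_rows", "body": {"xyz": [[-13, -16, 0], [-13, -16, 0], [0, 0, 40], [0, 0, 40], [0, 0, 40]], "twist": [[0, 0, 0], [0, 0, 0], [0, 0, 0], [0, 0, 0], [0, 0, 0]]}}

```text
time: 3.15
eef_pos: [0.5915, 0.2861, 0.1786]
orientation: [-3.141, 0.0, -2.829]
force: [0.7, -0.1, 0.3]
gripper_width: 0.0855
grip_force: 0.0
```

Call:
{"method": "play_rows", "body": {"xyz": [[0, 0, 32], [0, 0, 30], [0, 0, 0], [0, 0, 0], [0, 0, 0]], "twist": [[0, 0, 0], [0, 0, 0], [0, 0, 0], [0, 0, 0], [0, 0, 0]]}}

```text
time: 3.65
eef_pos: [0.5915, 0.2872, 0.1203]
orientation: [-3.142, 0.003, -2.828]
force: [-0.5, 0.1, -0.2]
gripper_width: 0.0854
grip_force: 0.0
```

Call:
{"method": "play_rows", "body": {"xyz": [[0, 0, 21], [0, 0, 21], [0, 0, 0], [0, 0, 0], [0, 0, 0]], "twist": [[0, 0, 0], [0, 0, 0], [0, 0, 0], [0, 0, 0], [0, 0, 0]]}}

```text
time: 4.15
eef_pos: [0.5911, 0.2876, 0.0783]
orientation: [-3.142, 0.002, -2.827]
force: [-0.2, 0.7, 0.3]
gripper_width: 0.0851
grip_force: 0.0
```

Call:
{"method": "play_rows", "body": {"xyz": [[0, 0, 0], [0, 0, 0], [0, 0, 0], [0, 0, 0], [0, 0, 0]], "twist": [[0, 0, 0], [0, 0, 0], [0, 0, 0], [0, 0, 0], [0, 0, 0]], "fingers": -0.6}}

```text
time: 4.65
eef_pos: [0.5903, 0.2873, 0.0763]
orientation: [-3.142, -0.0, -2.827]
force: [-0.5, -1.0, 0.2]
gripper_width: 0.0173
grip_force: 0.0
```

Call:
{"method": "play_rows", "body": {"xyz": [[0, 0, 0], [0, 0, 0], [0, 0, 0], [0, 0, 0], [0, 0, 0]], "twist": [[0, 0, 0], [0, 0, 0], [0, 0, 0], [0, 0, 0], [0, 0, 0]], "fingers": -1}}

```text
time: 5.15
eef_pos: [0.5903, 0.2874, 0.0763]
orientation: [3.142, -0.0, -2.827]
force: [-0.9, 1.5, 1.5]
gripper_width: 0.0095
grip_force: 58.4
```

```bash
python3 - <<'E'
from h import *
s=env.state(); print(s["eef_pos"],s["orientation"],s["force"],s["wrist_torque"],s["gripper_width"],s["grip_force"],s["joints"])
p,d=env.get_image("side"); cv2.imwrite("pics/s2.png",cv2.resize(p[70:210,180:360],None,fx=4,fy=4)[...,::-1])
E
```

```text
[0.59027335 0.28736453 0.07632137] [ 3.14155711e+00 -2.81855727e-05 -2.82733677e+00] [-0.85412998  1.54032321  1.54264286] [ 0.25131016  0.14138084 -0.01786826] 0.009509850166902126 58.446890115737915 [ 3.35790490e-01  4.23486934e-01  1.44999571e+00  3.78616932e-05
  1.26813742e+00 -1.54927300e+00]
```

View pics/s2.png

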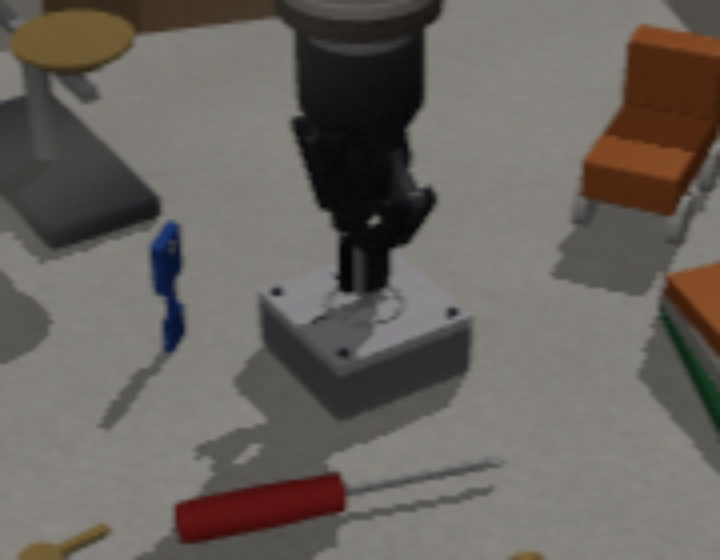

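The key is held: width 9.5 mm, 58 N grip. Now I turn it clockwise (+z of the tool).

Call:
{"method": "play_rows", "body": {"xyz": [[0, 0, 0], [0, 0, 0], [0, 0, 0], [0, 0, 0], [0, 0, 0]], "twist": [[0, 0, 0.1], [0, 0, 0.1], [0, 0, 0.1], [0, 0, 0.1], [0, 0, 0.1]]}}

```text
time: 5.7
eef_pos: [0.5902, 0.2876, 0.0763]
orientation: [3.141, -0.0, 2.952]
force: [-2.2, 3.9, 2.8]
gripper_width: 0.0091
grip_force: 58.5
```

Call:
{"method": "play_rows", "body": {"xyz": [[0, 0, 0], [0, 0, 0], [0, 0, 0], [0, 0, 0], [0, 0, 0]], "twist": [[0, 0, 0.1], [0, 0, 0.1], [0, 0, 0.1], [0, 0, 0.1], [0, 0, 0.1]]}}

```text
time: 6.2
eef_pos: [0.5902, 0.2878, 0.0764]
orientation: [3.141, -0.001, 2.452]
force: [-1.5, 6.2, 0.8]
gripper_width: 0.009
grip_force: 58.4
```

Call:
{"method": "play_rows", "body": {"xyz": [[0, 0, 0], [0, 0, 0], [0, 0, 0], [0, 0, 0], [0, 0, 0]], "twist": [[0, 0, 0.1], [0, 0, 0.1], [0, 0, 0.1], [0, 0, 0.1], [0, 0, 0.1]]}}

```text
time: 6.7
eef_pos: [0.5905, 0.2877, 0.0763]
orientation: [3.141, -0.0, 1.952]
force: [0.8, 4.8, -0.6]
gripper_width: 0.0097
grip_force: 58.3
```

```bash
python3 - <<'E'
from h import *
s=env.state(); print(s["force"],s["wrist_torque"],s["orientation"])
E
```

```text
[ 0.80860835  4.78579808 -0.60966419] [ 9.56228154e-01 -2.36380751e-01 -5.39171417e-04] [ 3.14079633e+00 -4.56743624e-04  1.95181251e+00]
```

Call:
{"method": "play_rows", "body": {"xyz": [[0, 0, 0], [0, 0, 0], [0, 0, 0], [0, 0, 0], [0, 0, 0]], "twist": [[0, 0, 0.05], [0, 0, 0.05], [0, 0, 0.05], [0, 0, 0], [0, 0, 0]]}}

```text
time: 7.2
eef_pos: [0.5904, 0.2876, 0.0764]
orientation: [3.141, -0.0, 1.807]
force: [1.3, 6.1, 1.0]
gripper_width: 0.0097
grip_force: 58.5
```

```bash
python3 - <<'E'
from h import *
s=env.state(); print(s["force"],s["wrist_torque"],s["orientation"])
E
```

```text
[1.27851203 6.12227601 0.96882903] [ 1.05178477 -0.21229728  0.07365301] [ 3.14114215e+00 -3.84409697e-04  1.80741512e+00]
```

Call:
{"method": "play_rows", "body": {"xyz": [[0, 0, 0], [0, 0, 0], [0, 0, 0], [0, 0, 0], [0, 0, 0]], "twist": [[0, 0, 0.02], [0, 0, 0.02], [0, 0, 0], [0, 0, 0], [0, 0, 0]]}}

```text
time: 7.7
eef_pos: [0.5905, 0.2876, 0.0763]
orientation: [3.141, -0.0, 1.768]
force: [1.0, 5.2, 0.0]
gripper_width: 0.0095
grip_force: 58.4
```

```bash
python3 - <<'E'
from h import *
s=env.state(); print(s["force"],s["wrist_torque"],s["orientation"])
p,d,P=wrist(); cv2.imwrite("pics/w2.png",p[...,::-1])
E
```

```text
[1.04652714 5.1921411  0.04348401] [ 1.15170052 -0.33893692  0.11104215] [ 3.14098716e+00 -4.26798765e-04  1.76764951e+00]
```

View pics/w2.png

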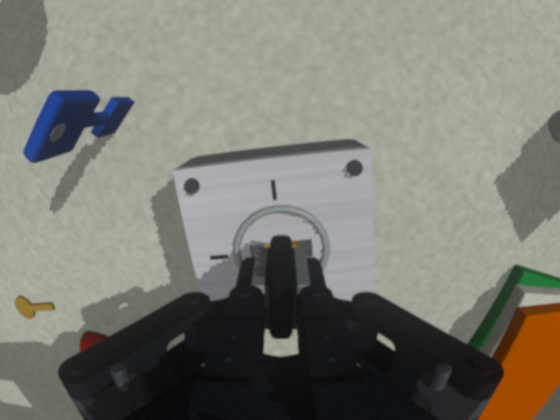

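The wrist view shows the switch turned: the key's head (280,280) stays aligned with the jaws, now across the slot, and torque rises at the stop. Turning back by -1.69.

Call:
{"method": "play_rows", "body": {"xyz": [[0, 0, 0], [0, 0, 0], [0, 0, 0], [0, 0, 0], [0, 0, 0]], "twist": [[0, 0, -0.1], [0, 0, -0.1], [0, 0, -0.1], [0, 0, -0.1], [0, 0, -0.1]]}}

```text
time: 8.25
eef_pos: [0.5902, 0.2874, 0.0763]
orientation: [-3.141, -0.0, 2.272]
force: [-1.2, 2.6, 2.8]
gripper_width: 0.0094
grip_force: 58.7
```

Call:
{"method": "play_rows", "body": {"xyz": [[0, 0, 0], [0, 0, 0], [0, 0, 0], [0, 0, 0], [0, 0, 0]], "twist": [[0, 0, -0.1], [0, 0, -0.1], [0, 0, -0.1], [0, 0, -0.1], [0, 0, -0.1]]}}

```text
time: 8.75
eef_pos: [0.5905, 0.2873, 0.0764]
orientation: [3.141, 0.001, 2.772]
force: [2.9, 3.3, -0.3]
gripper_width: 0.0091
grip_force: 58.4
```

Call:
{"method": "play_rows", "body": {"xyz": [[0, 0, 0], [0, 0, 0], [0, 0, 0], [0, 0, 0], [0, 0, 0]], "twist": [[0, 0, -0.1], [0, 0, -0.1], [0, 0, -0.1], [0, 0, -0.1], [0, 0, -0.1]]}}

```text
time: 9.25
eef_pos: [0.5907, 0.2875, 0.0764]
orientation: [3.141, 0.001, -3.012]
force: [3.6, 5.0, 0.7]
gripper_width: 0.0094
grip_force: 58.3
```

Call:
{"method": "play_rows", "body": {"xyz": [[0, 0, 0], [0, 0, 0], [0, 0, 0], [0, 0, 0], [0, 0, 0]], "twist": [[0, 0, -0.07], [0, 0, -0.07], [0, 0, -0.05], [0, 0, 0], [0, 0, 0]]}}

```text
time: 9.75
eef_pos: [0.5904, 0.2874, 0.0763]
orientation: [3.142, 0.0, -2.827]
force: [2.1, 4.7, 0.7]
gripper_width: 0.0093
grip_force: 58.7
```

```bash
python3 - <<'E'
from h import *
s=env.state(); print(s["eef_pos"],s["force"],s["wrist_torque"],s["orientation"])
p,d,P=wrist(); cv2.imwrite("pics/w3.png",p[...,::-1])
E
```

```text
[0.59042982 0.28740395 0.07634122] [2.06583964 4.74537477 0.65631494] [ 0.91724809 -0.4561238  -0.0530506 ] [ 3.14154262e+00  3.76265138e-04 -2.82705342e+00]
```

View pics/w3.png

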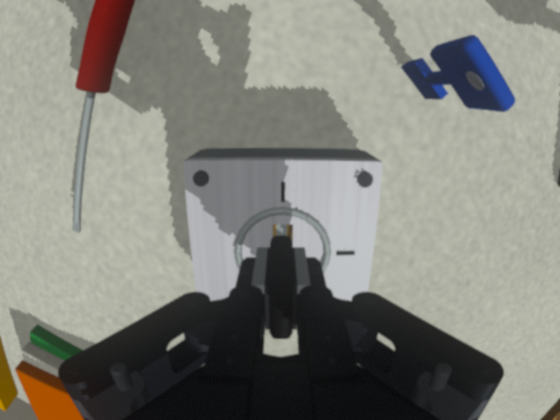

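The head and slot at (282,230) line up again with the start mark (282,190). I lift gently, watching the force.

Call:
{"method": "play_rows", "body": {"xyz": [[0, 0, -3], [0, 0, -3], [0, 0, -4], [0, 0, -5], [0, 0, -5]], "twist": [[0, 0, 0], [0, 0, 0], [0, 0, 0], [0, 0, 0], [0, 0, 0]]}}

```text
time: 10.3
eef_pos: [0.5903, 0.2872, 0.0968]
orientation: [-3.141, -0.0, -2.827]
force: [-1.0, 0.8, -1.4]
gripper_width: 0.0093
grip_force: 58.5
```

Out freely. Lift on, align the yaw to the box and carry it across.

Call:
{"method": "play_rows", "body": {"xyz": [[0, 0, -20], [0, 0, -33], [0, 0, -33], [0, 0, -34], [0, 0, -33]], "twist": [[0, 0, 0], [0, 0, 0], [0, 0, 0.1], [0, 0, 0.1], [0, 0, 0.1]]}}

```text
time: 10.8
eef_pos: [0.5902, 0.287, 0.2514]
orientation: [-3.141, 0.001, -3.132]
force: [0.5, 0.7, -0.2]
gripper_width: 0.0097
grip_force: 58.6
```

Call:
{"method": "play_rows", "body": {"xyz": [[6, -40, 0], [6, -40, 0], [6, -40, 0], [6, -40, 0], [6, -40, 0]], "twist": [[0, 0, 0.014], [0, 0, 0], [0, 0, 0], [0, 0, 0], [0, 0, 0]]}}

```text
time: 11.3
eef_pos: [0.5603, 0.0855, 0.2499]
orientation: [-3.141, 0.001, -3.141]
force: [0.1, -0.1, -0.4]
gripper_width: 0.0092
grip_force: 58.7
```

Call:
{"method": "play_rows", "body": {"xyz": [[6, -40, 0], [6, -40, 0], [6, -40, 0], [6, -40, 0], [6, -40, 0]], "twist": [[0, 0, 0], [0, 0, 0], [0, 0, 0], [0, 0, 0], [0, 0, 0]]}}

```text
time: 11.8
eef_pos: [0.5303, -0.1145, 0.25]
orientation: [-3.141, 0.001, -3.141]
force: [0.9, -0.3, 0.1]
gripper_width: 0.0092
grip_force: 58.7
```

Call:
{"method": "play_rows", "body": {"xyz": [[4, -40, 0], [4, -40, 0], [4, -40, 0], [4, -40, 0], [0, -15, 0]], "twist": [[0, 0, 0], [0, 0, 0], [0, 0, 0], [0, 0, 0], [0, 0, 0]]}}

```text
time: 12.3
eef_pos: [0.514, -0.2911, 0.2496]
orientation: [-3.14, -0.0, 3.139]
force: [0.1, 0.9, -0.4]
gripper_width: 0.0093
grip_force: 58.7
```

Call:
{"method": "play_rows", "body": {"xyz": [[0, 0, 0], [0, 0, 0], [0, 0, 0], [0, 0, 0], [0, 0, 0]], "twist": [[0, 0, 0], [0, -0.12, 0], [0, -0.12, 0], [0, -0.11, 0], [0, 0, 0]]}}

```text
time: 12.8
eef_pos: [0.5138, -0.2866, 0.2496]
orientation: [3.142, 0.352, 3.141]
force: [-0.6, -0.7, -0.7]
gripper_width: 0.009
grip_force: 58.7
```

```bash
python3 - <<'E'
from h import *
s=env.state(); e=s["eef_pos"]; M=R.from_euler('xyz',s["orientation"]).as_matrix()
print(e,s["orientation"],s["joints"].round(2),s["grip_force"],"tip",e+.066*M[:,2])
print("tool shift mm",(M.T@(np.array([.513,-.288,.0755])-e)*1000).round(1))
p,d=env.get_image("scene"); cv2.imwrite("pics/s4.png",p[...,::-1])
for t in("keybox_in",): print([(np.round(r["point"],3),r["confidence"]) for r in env.mark_of("scene",t)])
E
```

```text
[ 0.51381313 -0.28662958  0.24960269] [3.141546   0.35235201 3.14114347] [-0.77 -0.    1.64  0.25  1.25 -2.38] 58.67484390735626 tip [ 0.53659015 -0.28663673  0.18765749]
tool shift mm [ 60.8  -1.4 163.1]
[(array([ 0.505, -0.287,  0.007]), 0.88)]
```

View pics/s4.png

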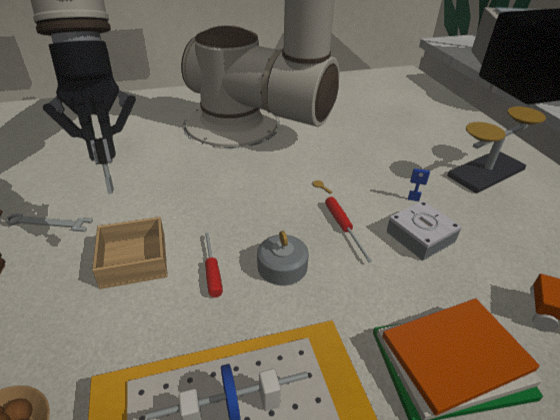

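The key hangs in the jaws with its tip at (110,190), above the box at (130,250); the switch at (425,228) is empty. Vertical descent in the tilted tool axes.

Call:
{"method": "play_rows", "body": {"xyz": [[12, 0, 32], [12, 0, 32], [12, -1, 32], [12, 0, 32], [0, 0, 0]], "twist": [[0, 0, 0], [0, 0, 0], [0, 0, 0], [0, 0, 0], [0, 0, 0]]}}

```text
time: 13.4
eef_pos: [0.513, -0.2869, 0.1083]
orientation: [3.136, 0.343, -3.141]
force: [-1.1, -0.2, -0.5]
gripper_width: 0.0094
grip_force: 58.7
```

Call:
{"method": "play_rows", "body": {"xyz": [[6, 0, 16], [5, 0, 14], [0, 0, 0], [0, 0, 0], [0, 0, 0]], "twist": [[0, 0, 0], [0, 0, 0], [0, 0, 0], [0, 0, 0], [0, 0, 0]]}}

```text
time: 13.9
eef_pos: [0.5145, -0.2891, 0.0824]
orientation: [-3.14, 0.351, -3.14]
force: [0.5, -0.9, -0.9]
gripper_width: 0.0095
grip_force: 58.7
```

Call:
{"method": "play_rows", "body": {"xyz": [[2, 0, 5], [0, 0, 0], [0, 0, 0], [0, 0, 0], [0, 0, 0]], "twist": [[0, 0, 0], [0, 0, 0], [0, 0, 0], [0, 0, 0], [0, 0, 0]]}}

```text
time: 14.4
eef_pos: [0.5136, -0.2888, 0.0754]
orientation: [-3.141, 0.35, -3.141]
force: [0.2, -0.9, -0.0]
gripper_width: 0.0092
grip_force: 58.7
```

Call:
{"method": "play_rows", "body": {"xyz": [[0, 0, 0], [0, 0, 0], [0, 0, 0], [0, 0, 0], [0, 0, 0]], "twist": [[0, 0, 0], [0, 0, 0], [0, 0, 0], [0, 0, 0], [0, 0, 0]], "fingers": -0.4}}

```text
time: 14.9
eef_pos: [0.5136, -0.2888, 0.0753]
orientation: [-3.142, 0.35, -3.141]
force: [0.0, 0.2, 0.2]
gripper_width: 0.0256
grip_force: 0.0
```

Call:
{"method": "play_rows", "body": {"xyz": [[0, 0, 0], [0, 0, 0], [-7, 0, -19], [-9, 0, -23], [-11, 0, -30]], "twist": [[0, 0, 0], [0, 0, 0], [0, 0, 0], [0, 0, 0], [0, 0, 0]]}}

```text
time: 15.4
eef_pos: [0.5138, -0.2884, 0.1521]
orientation: [3.14, 0.348, 3.141]
force: [-0.2, -0.0, 0.3]
gripper_width: 0.0255
grip_force: 0.0
```

Call:
{"method": "play_rows", "body": {"xyz": [[-14, 0, -38], [-14, 0, -38], [0, 0, 0], [0, 0, 0], [0, 0, 0]], "twist": [[0, 0, 0], [0, 0, 0], [0, 0, 0], [0, 0, 0], [0, 0, 0]]}}

```text
time: 15.9
eef_pos: [0.5142, -0.2885, 0.232]
orientation: [3.141, 0.349, 3.142]
force: [-0.1, -0.5, 0.5]
gripper_width: 0.0258
grip_force: 0.0
```

```bash
python3 - <<'E'
from h import *
s=env.state(); print(s["time"],s["eef_pos"],s["grip_force"],s["gripper_width"])
c=[]
for n,(u,v) in(("scene",(130,250)),("side",(310,355))):
    p,d=env.get_image(n); c.append(cv2.resize(p[v-60:v+60,u-60:u+60],(400,400)))
    for t in("key_head","key_tip"): print(n,t,[(np.round(r["point"],3).tolist(),round(r["confidence"],2)) for r in env.mark_of(n,t)])
cv2.imwrite("pics/end.png",np.hstack(c)[...,::-1])
E
```

```text
15.9 [ 0.51418459 -0.28851482  0.23196646] 0.0 0.02577996130164199
scene key_head [([0.476, 0.34, 0.062], 0.9), ([0.468, -0.309, 0.014], 0.89)]
scene key_tip [([0.536, -0.312, 0.009], 0.75), ([0.472, 0.342, -0.003], 0.73)]
side key_head [([0.469, -0.308, 0.012], 0.87)]
side key_tip [([0.533, -0.313, 0.01], 0.91)]
```

View pics/end.png

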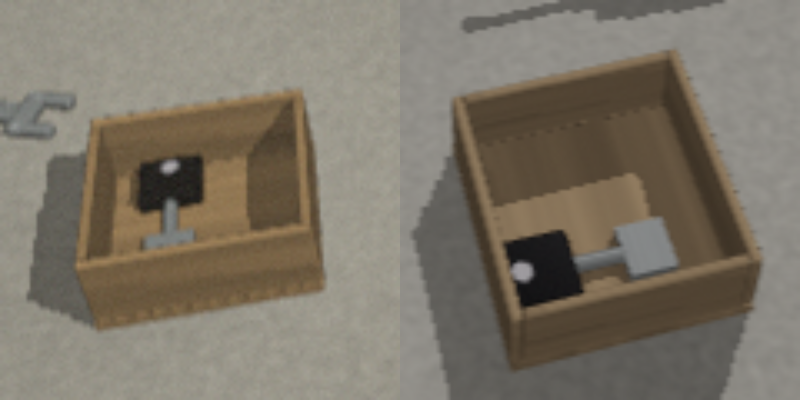

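Both crops show the key lying flat inside the box (left crop about (170,200), right about (590,265)). The gripper is clear.

```bash
python3 -c "
from bench import env
print(env.finish_job())"
```

```text
the job is handed in; nothing more can be done
None
```

The switch was turned clockwise to its stop and back, and the key was drawn out and now lies flat in the plywood box with the gripper clear; the job was handed in at about 16 s, with no verdict returned.

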